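# Scrape the dryer plate clear and close its cover

## Robot

A 6-joint arm with a two-finger parallel gripper is mounted at the origin on the work surface. World frame = base frame: x ahead of the robot, y to its left, z up, the work surface at z = 0. Lengths are in m, angles in degrees, forces in N, time in s.
With the tool pointing down it reaches from about 0.375 to 0.75 m from the base axis. Payload 9 kg.
Tool frame: the origin (TCP) lies where the fingers leave the gripper's body, on its centre line; the fingertips stand 73 mm ahead of it and the grasp point (between the pads) lies 54 mm ahead of it (robot.tip_reach is the distance from the TCP to the fingertips, in m); z points along the fingers, y is the line along which they close (so a half turn about z gives the same grasp; the last joint's range is limited). The gripper opens to 85 mm and grips with 20 to 120 N. Pads are 22 mm wide; open, the fingers measure 114 mm over their backs; the gripper's body (76 mm by 85 mm) begins 54 mm behind the grasp point. The pads swing forward as they close: fully open they stand 13 mm farther back than shut.
Start: joints at [59.605, 5.964, 5.575, 89.605, 0, 77.527], TCP at [0.185, 0.571, 0.304] pointing down, gripper open.
Joint ranges: [-171.21, 171.21], [-48.23, 106.86], [-62.78, 66.21], [-105.2, 120.99], [-86.42, 89.51], [-180, 180]. Speed limits (degrees/s): [127.2, 127.2, 147.25, 180, 180, 180].

## Interface

Orientations are given as [roll, pitch, yaw] about the fixed x, y, z axes, in that order (R = Rz(yaw) Ry(pitch) Rx(roll)).
In Python, from plant import robot gives the robot as it stands. Calls block until the motion is done:
- robot.move_pose(position, orientation): joint-space move of the TCP to a pose.
- robot.line_to(position, vel=0.15, rotation=None, guard=None): straight line of the TCP; rotation=None keeps the orientation; vel is the mean speed in m/s. With guard (N) it stops when the force on the tool has changed by that much, and returns True; else False.
- robot.goto_joints(angles): joint-space move.
- robot.set_gripper(opening): finger opening in m; the grip force is fixed at half the most; returns when the fingers have stopped.
- robot.pause(seconds).
- robot.ik(position, orientation): joint angles nearest the present ones, or None.
- robot.observe(): the state.
- robot.grab_frame(name): name is "scene" or "top"; returns the picture (420x560x3 uint8, blue, green, red); there is no depth.
- robot.get_calibration(name): a dict with "vertical_fov" (degrees; the focal length in pixels is half the picture's height over the tangent of half this angle, whatever the lens; pixels are square), "cx", "cy" (the principal point, pixels), "rvec" (rotation vector, rad) and "tvec" (3), from world to camera coordinates, as OpenCV has them. Camera axes: x right, y down, z forward; pixel columns grow to the right and rows downward; lengths in m; the calibration is good to about 2 mm. A picture is of the moment at which its call begins. get_calibration takes no time and is no camera call.
A pose or a line that the arm cannot do raises robot.IKError and nothing moves.
- robot.job_done(): hands the job in; it is judged then, once.
The state is a dict: "time": time; "q": joint angles; "qvel": joint speeds; "joint_torque": joint torques, N m; "tool_pos": TCP position; "tcp_rot": TCP orientation; "ft_force": force on the tool from outside, world axes, zero at the start; "torque": the same for the moment, N m; "gripper_width": finger opening in m; "gripper_force": force on a finger pad.
Only numpy, scipy, OpenCV 4.12 (cv2) and the standard library are available. Lean on these libraries where they do the work, as an engineer would, in place of code of your own. Each camera call takes 0.05 s, during which the arm holds its last target. There are 200 camera calls.

## Task

Pieces of a broken porcelain dish lie on the steel plate of the bench dryer, under its raised cover. Using the scraper, and never touching the pieces with the gripper, wipe all three off the plate into the trough at the front of the dryer, then stand the scraper back on the bench on its foot. Then lower the cover gently until it is fully shut, never letting it drop, and leave the other things on the bench where they stand.

Things in the scene. Friction and masses are not known exactly. Their poses are not given: they have to be found in the camera images.
- dryer: White bench dryer, fixed, 295 mm (x) by 190 mm (y). Origin on the bench, 130 mm in front of the hinge; x axis from the trough (robot side) to the hinge (far side), z up. Two side cheeks, 150 mm apart inside, tops 72 mm high, run beside plate and trough. Behind x = +130 mm is a housing up to 102 mm high.
- plate_edge (a point): Middle of the flat steel plate's front edge, at dryer x = -35 mm, z = 60 mm. The plate is 150 mm wide between the cheeks and runs level from here 165 mm back to the housing.
- trough (a point): Centre of the floor of the open trough in front of the plate: dryer x = -92 to -35 mm, 150 mm wide, floor at z = 20 mm, closed in front by an 8 mm wall (top at z = 68 mm). x axis towards the hinge.
- cover (a joint): Angle of the cover: 0 = shut (on its stop), grows as it opens, open stop at 1.40. Starts at 1.15 to 1.28, leaning over the plate. The stiff hinge holds the cover (0.6 kg) where it is left above about 0.8 rad; below that it may fall shut when let go. About 3 N at the bar moves it.
- cover_hinge (a point): Middle of the cover's hinge axis (dryer x = 130 mm, z = 78 mm); the axis runs along the dryer's y. The cover is a 232 by 190 mm aluminium frame, 12 mm thick, with a clear panel, reaching from the hinge towards the trough when shut.
- cover_bar (a point): Centre of the cover's round steel handle bar, 12 mm thick, along the dryer's y, 116 mm free between its two end stubs, 275 mm from the hinge axis and 43 mm beyond the cover's edge. Shut, it lies at dryer x = -145 mm, z = 80 mm. The bar can turn between gripping fingers.
- scraper: Scraper on its foot, 0.3 to 0.45 kg; left or right of the dryer. Steel foot 40 (x) by 136 (y) by 14 mm high; black handle plate 16 mm thick, 60 mm wide (y), rising from the foot and leaning 0.45 rad (26 degrees) to its own -x. Origin: centre of the foot's underside, z up. The foot's -x face (under the lean) is the scraping face.
- scraper_grip (a point): Point on the handle's mid-line to grip, 56 mm up the lean from the foot, 30 mm below the handle's top edge (36 mm to -x of the scraper's origin and 60 mm above it); the 16 mm thickness is gripped with the fingers along the lean.
- piece_a: White porcelain piece, 50 by 26 by 6 mm, 20 g, flat on the plate; origin at the centre of its underside.
- piece_b: White porcelain piece, 44 by 28 by 6 mm; origin at the centre of its underside.
- piece_c: White porcelain piece, 50 by 24 by 6 mm; origin at the centre of its underside.
- jar_a: Bystander: clear jar with a blue cap, 68 mm across, 85 mm high, on the other side of the dryer from the scraper; origin at the centre of its foot.
- jar_b: Bystander: jar like jar_a, left of the dryer.
- jar_c: Bystander: jar like jar_a, right of the dryer.
- amber_a: Bystander: amber bottle with a white cap, 96 mm across, 224 mm high, back left; origin at the centre of its foot.
- amber_b: Bystander: amber bottle like amber_a, back right.
- beaker: Bystander: glass beaker, 72 mm across, 90 mm high, left; origin at the centre of its foot.
There are look-alikes about, which are no part of the job. Of the things shaped like the scraper, the steel one is meant.

How it is judged:
By the outcome, as a careful person would: the job done as asked, in the order asked, and still so for the second after the job is handed in, with the robot touching nothing.
It also fails if it takes over 72 s, if anything falls off the work surface, if the arm or the gripper's body presses on something with over 40 N, if the wrist force passes 120 N, or if a joint passes its speed limit or range.

## Working session

There is one attempt and no reset: what is moved stays moved. The work goes in short steps, each a Python script; the robot and the scene stay as the last script left them, time stands still between calls to the robot, and variables do not carry over. Pictures are saved under pics/ and viewed, at most 10 in all, crops included, and the job is handed in when it is done.

```bash
ls; mkdir -p pics
python3 - <<'E'
from plant import robot
import cv2,numpy as np
for n in("scene","top"):
    im=robot.grab_frame(n); cv2.imwrite(f"pics/{n}0.png",im)
    c=robot.get_calibration(n);print(n,c)
    R=cv2.Rodrigues(np.array(c['rvec'],float))[0];print(-R.T@np.array(c['tvec']).ravel(),R[2])
o=robot.observe();print(o)
E
```

```text
pics
scene {'vertical_fov': 43.63960007626044, 'cx': 270.9486789191135, 'cy': 212.38476419520393, 'rvec': array([ 0.75331438, -2.85253996,  0.68163306]), 'tvec': array([0.44508443, 0.22934099, 1.72366617])}
[0.11219986 0.7215224  1.63967652] [ 0.21837397 -0.3945658  -0.89254167]
top {'vertical_fov': 49.243779733024, 'cx': 284.45063017944767, 'cy': 208.0660569947269, 'rvec': array([ 2.16313319, -2.1610846 ,  0.119149  ]), 'tvec': array([0.02455256, 0.48402558, 1.15639581])}
[0.35081279 0.02180988 1.20357367] [ 0.11251518  0.00270437 -0.99364633]
{'time': 0.1, 'q': array([ 5.96048885e+01,  5.99714204e+00,  5.53168440e+00,  8.96058572e+01,
       -1.62269052e-03,  7.75263829e+01]), 'qvel': array([-0.00691873, -0.04043414,  0.07930164, -0.03545454, -0.06108784,
       -0.03996006]), 'joint_torque': array([ 6.06722184e-03, -5.58209145e+01,  5.04718924e+01,  1.31458111e-02,
       -3.50861746e-04, -8.70124563e-05]), 'tool_pos': array([0.18451402, 0.57069174, 0.30318179]), 'tcp_rot': array([-1.79930018e+02, -1.38189119e-02,  1.62078498e+02]), 'ft_force': array([ 0.20199029, -0.6666444 , -0.46080105]), 'torque': array([-0.00878778,  0.03531415,  0.03238607]), 'gripper_force': 0.0, 'gripper_width': 0.08553443284357903}
```

View pics/scene0.png

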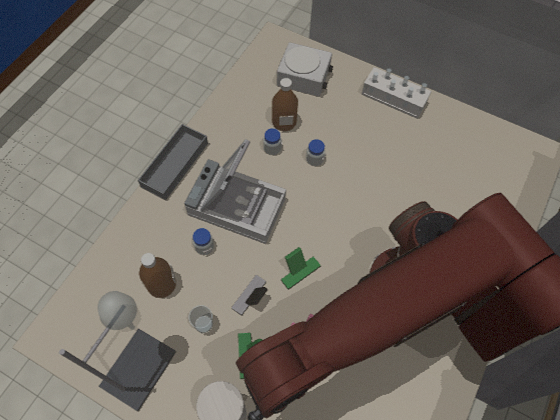

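View pics/top0.png

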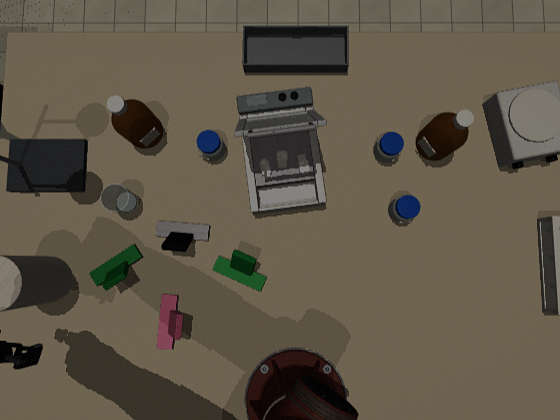

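The overview shows the steel scraper at top (182,235) and the dryer around top (283,155), with the cover leaning over the plate. Green and pink look-alikes stand nearer the robot. I'll zoom in for measuring.

Run:
```python
import cv2
t=cv2.imread("pics/top0.png");s=cv2.imread("pics/scene0.png")
a=cv2.resize(t[82:220,228:338],None,fx=4,fy=4,interpolation=cv2.INTER_CUBIC)
b=cv2.resize(t[214:256,148:218],None,fx=5,fy=5,interpolation=cv2.INTER_CUBIC)
import numpy as np
o=np.zeros((552,800,3),np.uint8);o[:,:440]=a;o[:210,445:795]=b
c=cv2.resize(s[268:320,225:275],None,fx=5,fy=5,interpolation=cv2.INTER_CUBIC);o[250:510,445:695]=c
cv2.imwrite("pics/crop1.png",o)
cv2.imwrite("pics/crop2.png",cv2.resize(s[132:248,175:295],None,fx=5,fy=5,interpolation=cv2.INTER_CUBIC))
```

```text
(no output)
```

View pics/crop1.png

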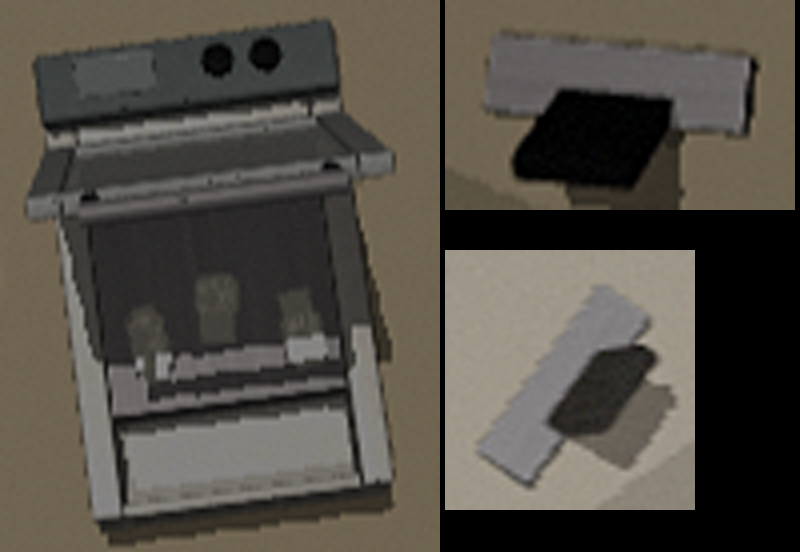

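View pics/crop2.png

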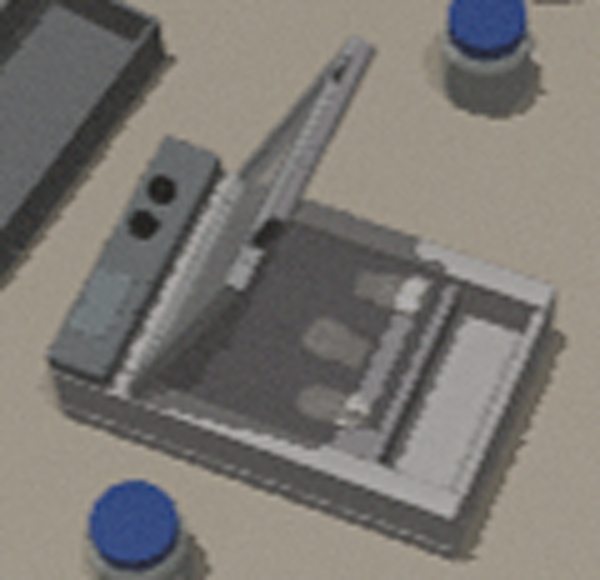

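Crop 1 shows the dryer from above: housing corners (37,57), (328,22), (48,125) and (342,90), and front cheek corners (97,518) and (392,490). The pieces are at about (147,340), (217,307) and (300,328), and the bar runs from (80,212) to (345,183). The scraper foot's corners are (492,33), (752,57), (745,133) and (487,107). Crop 2 shows the same from the side, with the bar running from (268,232) to (343,68). Next I'll cast rays from these pixels.

```bash
cat > h.py <<'E'
import cv2,numpy as np
from scipy.spatial.transform import Rotation as Ro
from plant import robot
def ray(n,uv):
    c=robot.get_calibration(n);R=cv2.Rodrigues(np.array(c['rvec'],float))[0]
    f=210/np.tan(np.radians(c['vertical_fov'])/2)
    d=R.T@np.array([(uv[0]-c['cx'])/f,(uv[1]-c['cy'])/f,1]);return -R.T@np.array(c['tvec']).ravel(),d
def onz(n,uv,z):
    o,d=ray(n,uv);return o+d*(z-o[2])/d[2]
def proj(n,P):
    c=robot.get_calibration(n);f=210/np.tan(np.radians(c['vertical_fov'])/2)
    K=np.array([[f,0,c['cx']],[0,f,c['cy']],[0,0,1]])
    return cv2.projectPoints(np.array(P,float).reshape(-1,1,3),np.array(c['rvec'],float),np.array(c['tvec'],float),K,None)[0][:,0]
def fit2(model,world):   # rigid 2D: world = R(a) model + t
    m,w=np.array(model)[:,:2],np.array(world)[:,:2];mc,wc=m-m.mean(0),w-w.mean(0)
    a=np.arctan2((mc[:,0]*wc[:,1]-mc[:,1]*wc[:,0]).sum(),(mc*wc).sum())
    Rm=np.array([[np.cos(a),-np.sin(a)],[np.sin(a),np.cos(a)]]);t=w.mean(0)-Rm@m.mean(0)
    return a,t,(w-(m@Rm.T+t))*1e3
def rot(yaw,tilt,flip=False):  # tool z tilted forward (towards +x of yaw frame) by tilt rad
    z=np.array([np.sin(tilt),0,-np.cos(tilt)]);y=np.array([np.cos(tilt),0,np.sin(tilt)])*(-1 if flip else 1)
    return Ro.from_euler('z',yaw)*Ro.from_matrix(np.c_[np.cross(y,z),y,z])
def rpy(r): return r.as_euler('xyz',degrees=True)
E
python3 - <<'E'
from h import *
A=lambda x,y:(228+(x+.5)/4-.5,82+(y+.5)/4-.5)
S=lambda x,y:(148+(x-445+.5)/5-.5,214+(y+.5)/5-.5)
B=lambda x,y:(175+(x+.5)/5-.5,132+(y+.5)/5-.5)
mod=[(.195,.095),(.195,-.095),(-.1,.095),(-.1,-.095)]
wt=[onz('top',A(37,57),.102),onz('top',A(328,22),.102),onz('top',A(97,518),.072),onz('top',A(392,490),.072)]
ws=[onz('scene',B(52,360),.102),onz('scene',B(170,140),.102),onz('scene',B(455,515),.072),onz('scene',B(553,290),.072)]
for w in(wt,ws):
    a,t,r=fit2(mod,w);print('dryer',np.degrees(a),t,r.round(1).tolist())
a,t,r=fit2(mod+mod,wt+ws);print('both',np.degrees(a),t)
print('hous front',[ (Ro.from_euler('z',-a).apply(onz('top',A(*p),.102)-np.r_[t,0]))[:2].round(4) for p in((48,125),(342,90))])
L=lambda P:Ro.from_euler('z',-a).apply(P-np.r_[t,0])
for p in((147,340),(217,307),(300,328),(217,275),(147,307),(300,288),(225,345)): print('top pt',p,L(onz('top',A(*p),.064))[:2].round(4))
for p in((392,290),(335,342),(335,402),(300,340),(300,400),(355,285)): print('sc pt',p,L(onz('scene',B(*p),.064))[:2].round(4))
fm=[(.02,.068),(.02,-.068),(-.02,-.068),(-.02,.068)]
w1=[onz('top',S(*p),.014) for p in((490,33),(754,57),(747,132),(486,107))]
a2,t2,r2=fit2(fm,w1);print('scraper top',np.degrees(a2),t2,r2.round(1).tolist())
C=lambda x,y:(225+(x-445+.5)/5-.5,268+(y-250+.5)/5-.5)
w2=[onz('scene',C(*p),.014) for p in((478,446),(597,286),(652,318),(535,484))]
a3,t3,r3=fit2([fm[0],fm[1],fm[2],fm[3]],w2);print('scraper scene',np.degrees(a3),t3,r3.round(1).tolist())
for n,p in(('top',A(213,197)),('scene',B(308,150))):
    o,d=ray(n,p);o=L(o);d=Ro.from_euler('z',-a).apply(d)
    if n=='top':
        for s in np.arange(.6,1.1,.0005):
            P=o+s*d
            rr=np.hypot(P[0]-.13,P[2]-.078)
            if abs(rr-.275)<.0006:print('bar',P,np.arctan2(P[2]-.078,.13-P[0]))
    else:
        s=-o[1]/d[1];P=o+s*d;print('barS',P,np.hypot(P[0]-.13,P[2]-.078))
# reach
q=robot.observe()['q']
for nm,P,ti in(('scr',None,.45),('wipe60',.06,.45),('wipe-20',-.03,.45)):
  for fl in(0,1):
    yaw,tt,z0=(a2,t2,0) if P is None else (a,t+np.array([np.cos(a),np.sin(a)])*P,.061)
    T=rot(yaw,ti,fl);g=np.r_[tt,z0]+Ro.from_euler('z',yaw).apply([-.036,0,.06])-.054*T.as_matrix()[:,2]
    print(nm,fl,g.round(3),robot.ik(g,rpy(T)))
for th in(1.2,.9,.6,.3,0):
  for ti in(0,-.3,.4):
   for fl in(0,1):
    T=rot(a,ti,fl);g=np.r_[t,0]+Ro.from_euler('z',a).apply([.13-.275*np.cos(th),0,.08+.275*np.sin(th)])-.054*T.as_matrix()[:,2]
    k=robot.ik(g,rpy(T));print('bar',th,ti,fl,g.round(3),None if k is None else np.round(k))
E
```

```text
dryer 7.283052582514946 [0.57681432 0.02752617] [[-1.7, -2.9], [-3.2, 4.4], [5.7, -3.3], [-0.8, 1.9]]
dryer 8.635940071899547 [0.57688987 0.03315575] [[-3.8, -2.2], [-7.4, 2.0], [7.0, -3.9], [4.1, 4.1]]
both 7.954270751114052 [0.57684822 0.03034479]
hous front [array([0.1494, 0.086 ]), array([ 0.1464, -0.0976])]
top pt (147, 340) [0.0146 0.0438]
top pt (217, 307) [ 0.0296 -0.0029]
top pt (300, 328) [ 0.009 -0.053]
top pt (217, 275) [ 0.0501 -0.0057]
top pt (147, 307) [0.0357 0.041 ]
top pt (300, 288) [ 0.0345 -0.0567]
top pt (225, 345) [ 0.0047 -0.0046]
sc pt (392, 290) [ 0.0105 -0.0532]
sc pt (335, 342) [ 0.0311 -0.0014]
sc pt (335, 402) [0.0132 0.0408]
sc pt (300, 340) [0.0539 0.006 ]
sc pt (300, 400) [0.0357 0.0481]
sc pt (355, 285) [ 0.0357 -0.0474]
scraper top -5.073542956929624 [0.42781653 0.29024483] [[-0.3, 2.1], [-0.7, -0.4], [0.1, -1.1], [0.9, -0.6]]
scraper scene -4.451575383109674 [0.42663557 0.29431528] [[2.2, -2.2], [1.2, 3.0], [-1.2, 1.2], [-2.2, -2.1]]
bar [ 0.0240946  -0.00237849  0.33221746] 1.1760673380128477
bar [ 0.02423393 -0.00239258  0.33173012] 1.175853487199
[... 1952 characters left out ...]
. -116.]
bar 0.3 0 0 [0.445 0.012 0.215] [-15. -22. -29.  83.   0.  67.]
bar 0.3 0 1 [0.445 0.012 0.215] [ -15.  -22.  -29.   83.    0. -113.]
bar 0.3 -0.3 0 [0.461 0.014 0.213] [-12.   1. -11.  95.  -6.  71.]
bar 0.3 -0.3 1 [0.461 0.014 0.213] [ -12.    1.  -11.   95.   -6. -109.]
bar 0.3 0.4 0 [0.425 0.009 0.211] None
bar 0.3 0.4 1 [0.425 0.009 0.211] None
bar 0 0 0 [0.433 0.01  0.134] [-16. -22. -38.  74.   0.  66.]
bar 0 0 1 [0.433 0.01  0.134] [ -16.  -22.  -38.   74.    0. -114.]
bar 0 -0.3 0 [0.449 0.012 0.132] [-12.   1. -19.  86.  -6.  71.]
bar 0 -0.3 1 [0.449 0.012 0.132] [ -12.    1.  -19.   86.   -6. -109.]
bar 0 0.4 0 [0.412 0.007 0.13 ] None
bar 0 0.4 1 [0.412 0.007 0.13 ] None
```

```bash
cat >> h.py <<'E'
DA,DT=np.radians(7.95),np.array([.5768,.0303,0])
def tcp(org,yaw):   # TCP pose holding the scraper with origin at org
    T=rot(yaw,.45,False);return np.array(org)+Ro.from_euler('z',yaw).apply([-.036,0,.06])-.054*T.as_matrix()[:,2],rpy(T)
def D(p): return DT+Ro.from_euler('z',DA).apply(p)
E
python3 - <<'E'
from h import *
y=np.radians(-4.8);g,r=tcp([.4272,.2923,0],y);zax=rot(y,.45).as_matrix()[:,2]
robot.move_pose(g-.13*zax,r)
robot.line_to(g,vel=.12,guard=12)
print(robot.observe()['tool_pos']-g)
robot.set_gripper(0.0)
o=robot.observe();print(o['time'],o['gripper_width'],o['gripper_force'],o['ft_force'])
robot.line_to(o['tool_pos']+[0,0,.15],vel=.12)
o=robot.observe();print(o['time'],o['gripper_width'],o['ft_force'],o['torque'])
g,r=tcp(D([-.03,0,.14]),DA)
robot.move_pose(g,r)
print(robot.observe()['time'],robot.observe()['tool_pos']-g)
s=robot.grab_frame("scene");t=robot.grab_frame("top")
cv2.imwrite("pics/s1.png",s);cv2.imwrite("pics/t1.png",t)
a=cv2.resize(t[80:230,218:348],None,fx=3,fy=3,interpolation=cv2.INTER_CUBIC)
b=cv2.resize(s[120:270,170:300],None,fx=3,fy=3,interpolation=cv2.INTER_CUBIC)
cv2.imwrite("pics/c3.png",np.hstack([a,b]))
E
```

```text
[0.00018619 0.00027228 0.00073345]
3.175 0.015229439257341175 60.43142795562744 [-1.85344149 -0.87685849  0.80024769]
4.575 0.015010475284742156 [-0.70772334  0.15034795 -3.8230567 ] [0.07812338 0.84860839 0.04643271]
5.725 [-0.00020039  0.00064609 -0.00026385]
```

View pics/c3.png

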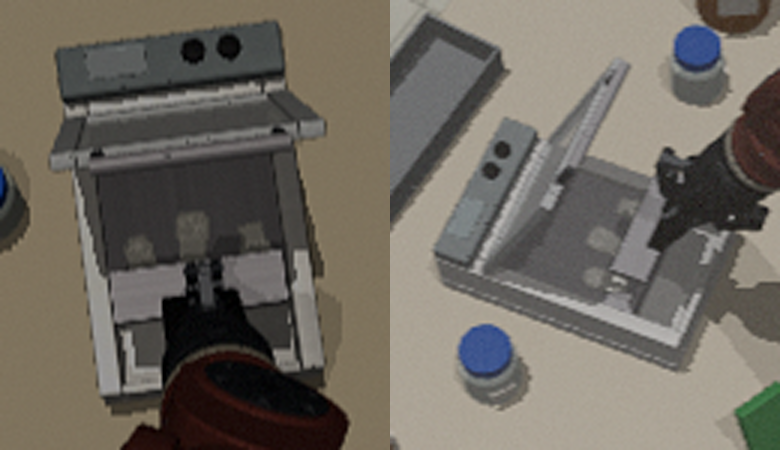

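The left panel (top view) shows the foot above the trough, about (110,270) to (287,300), sitting straight between the cheeks. The right panel confirms it is held level. I'll refine the relative yaw and lateral offset with edge fits.

```bash
cat > e.py <<'E'
from h import *
from scipy.ndimage import map_coordinates
def edge(n,im,P,Q,w=5,sign=0):
    g=cv2.GaussianBlur(cv2.cvtColor(im,cv2.COLOR_BGR2GRAY),(3,3),0).astype(float)
    p,q=proj(n,[P,Q]);d=(q-p)/np.linalg.norm(q-p);nn=np.array([-d[1],d[0]]);s=np.arange(-w,w+.01,.25);pts=[]
    for f in np.linspace(.08,.92,30):
        c=p+f*(q-p);xy=c[:,None]+nn[:,None]*s
        gr=np.gradient(map_coordinates(g,[xy[1],xy[0]],order=1));gr=np.abs(gr) if sign==0 else gr*sign
        i=gr.argmax()
        if gr[i]>2: pts.append(xy[:,i])
    pts=np.array(pts,np.float32);vx,vy,x0,y0=cv2.fitLine(pts,cv2.DIST_HUBER,0,.01,.01).ravel()
    v=np.array([vx,vy]);c=np.array([x0,y0]);res=np.median(abs((pts-c)@np.array([-vy,vx])))
    z=P[2];A=onz(n,c+v*((p-c)@v),z);B=onz(n,c+v*((q-c)@v),z);return A,B,res,len(pts)
iD=lambda P:Ro.from_euler('z',-DA).apply(P-DT)
if __name__=="__main__":
    im={'top':[cv2.imread('pics/top0.png'),cv2.imread('pics/t1.png')],'scene':[cv2.imread('pics/scene0.png'),cv2.imread('pics/s1.png')]}
    L={'front68':((-.1,.09,.07),(-.1,-.09,.07),0),'wallin':((-.092,.07,.068),(-.092,-.07,.068),0),'plate':((-.035,.07,.06),(-.035,-.07,.06),0),
     'hback':((.195,.09,.102),(.195,-.09,.102),0),'cheekLout':((-.09,.095,.072),(-.0,.095,.072),0),'cheekRout':((-.09,-.095,.072),(0,-.095,.072),0),
     'cheekLin':((-.09,.075,.072),(-.04,.075,.072),0),'cheekRin':((-.09,-.075,.072),(-.04,-.075,.072),0),
     'footback':((-.01,.066,.154),(-.01,.02,.154),1),'footback2':((-.01,.066,.154),(-.01,-.066,.154),1),'footL':((-.01,.068,.154),(-.045,.068,.154),1),'footR':((-.01,-.068,.154),(-.045,-.068,.154),1)}
    for n in im:
        for k,(P,Q,i) in L.items():
            try:
                A,B,r,m=edge(n,im[n][i],D(P),D(Q));a,b=iD(A),iD(B);d=b-a
                print(n,k,'mid',((a+b)/2*1e3).round(1)[:2],'dev angle',round((np.degrees(np.arctan2(d[1],d[0])-np.arctan2(Q[1]-P[1],Q[0]-P[0]))+180)%360-180,2),'res',round(float(r),2),m)
            except Exception as e: print(n,k,e)
E
python3 e.py
```

```text
top front68 mid [-96.2  -0. ] dev angle -0.57 res 0.17 30
top wallin mid [-95.8   0.1] dev angle -0.63 res 0.15 30
top plate mid [-30.9  -0. ] dev angle -0.46 res 0.18 30
top hback mid [193.8   0. ] dev angle -0.71 res 0.25 30
top cheekLout mid [-45.1  90.8] dev angle -0.79 res 0.16 30
top cheekRout mid [-45.  -95.6] dev angle -0.62 res 0.16 30
top cheekLin mid [-65.2  72.1] dev angle -3.95 res 1.03 30
top cheekRin mid [-65.  -77.5] dev angle -0.29 res 0.52 30
top footback mid [-9.5 43. ] dev angle 0.54 res 0.24 30
top footback2 mid [-9.5 -0. ] dev angle 0.19 res 0.26 27
top footL mid [-27.6  70.5] dev angle 2.18 res 0.22 30
top footR mid [-28.9 -70.5] dev angle -27.93 res 1.03 30
scene front68 mid [-94.9  -0.4] dev angle -0.01 res 0.02 30
scene wallin mid [-94.8   0.2] dev angle -0.27 res 0.12 30
scene plate mid [-41.9   0.7] dev angle -0.32 res 0.2 30
scene hback mid [195.2  -0. ] dev angle -1.31 res 0.37 30
scene cheekLout mid [-45.  95.] dev angle -0.12 res 0.02 30
scene cheekRout mid [-46.6 -75.6] dev angle 0.1 res 0.0 30
scene cheekLin mid [-66.2  92.9] dev angle 0.1 res 0.0 30
scene cheekRin mid [-65. -75.] dev angle 0.05 res 0.0 30
scene footback mid [-9.5 43. ] dev angle 2.59 res 0.19 30
scene footback2 mid [-9.7 -0. ] dev angle -1.73 res 0.35 27
scene footL mid [-28.9  72.4] dev angle 14.67 res 0.58 30
scene footR mid [-30.7 -70.1] dev angle -60.26 res 0.86 30
```

```bash
sed -i 's/^DA,DT=.*/DA,DT=np.radians(7.4),np.array([.5768,.0303,0])+Ro.from_euler("z",7.95,degrees=True).apply([.004,-.0012,0])/' h.py
cat >> h.py <<'E'
SY=.0034;SA=np.radians(.3)
def hold(x,y,z):   # TCP for the held scraper's origin at dryer (x,y,z), aligned with the dryer
    return tcp(D([x,y-SY,z]),DA-SA)
E
python3 - <<'E'
from e import *
g,r=hold(-.01,0,.09)
robot.line_to(g,vel=.08,rotation=r,guard=15)
print(robot.observe()['time'],robot.observe()['tool_pos']-g)
s=robot.grab_frame("scene");t=robot.grab_frame("top")
cv2.imwrite("pics/s2.png",s);cv2.imwrite("pics/t2.png",t)
for n,k in(('top',t),('scene',s)):
  for nm,P,Q in(('back',(.01,.066,.104),(.01,-.066,.104)),('L',(.008,.068,.104),(-.028,.068,.104)),('R',(.008,-.068,.104),(-.012,-.068,.104))):
    A,B,q,m=edge(n,k,D(P),D(Q),w=3);a,b=iD(A),iD(B);print(n,nm,((a+b)/2*1e3).round(1)[:2],np.degrees(np.arctan2((b-a)[1],(b-a)[0])).round(1),q,m)
for nm,P,Q in(('cL',(-.09,.095,.072),(0,.095,.072)),('cR',(-.09,-.095,.072),(0,-.095,.072))):
    A,B,q,m=edge('top',t,D(P),D(Q),w=3);a,b=iD(A),iD(B);print(nm,((a+b)/2*1e3).round(1)[:2])
a=cv2.resize(t[118:200,238:338],None,fx=6,fy=6,interpolation=cv2.INTER_CUBIC)
cv2.imwrite("pics/c4.png",a)
E
```

```text
6.6667 [1.00391991e-04 2.75539620e-05 4.58739640e-04]
top back [5.5 0.1] -90.8 0.57379353 29
top L [-9.4 69.2] 155.8 0.5247935 30
top R [ -1.8 -70.9] -176.0 0.14265451 30
scene back [6.1 0.5] -90.1 0.15188858 29
scene L [-9.7 65.7] -178.0 0.12498612 30
scene R [  1.  -76.4] -162.1 0.17555317 30
cL [-45.   91.3]
cR [-45.  -95.1]
```

View pics/c4.png

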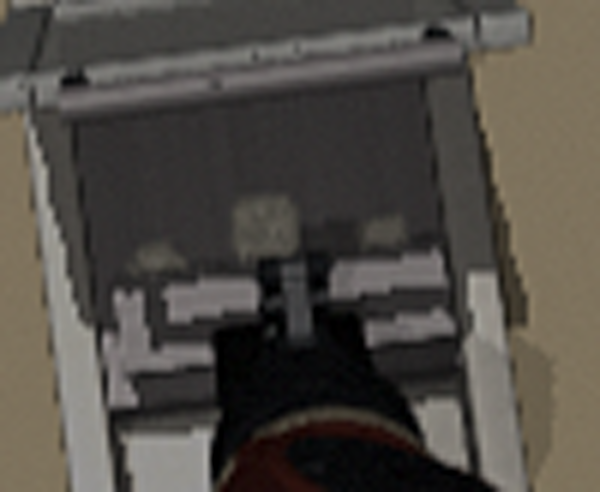

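The crop shows the foot's back edge from about (118,290) to (445,252), parallel to the dryer. It sits about 2 mm right of the middle between the cheeks, so I'll shift it +2 mm, go in over the pieces and feel for the plate. Contact near z = 60 mm means the plate, and near 72 mm means a cheek.

```bash
sed -i 's/^SY=.0034/SY=.0014/' h.py
python3 - <<'E'
from h import *
g,r=hold(.082,0,.09)
print('in',robot.line_to(g,vel=.08,rotation=r,guard=10)); o=robot.observe();print(o['tool_pos']-g,o['ft_force'])
f0=o['ft_force']
g2,_=hold(.082,0,.055)
hit=robot.line_to(g2,vel=.03,guard=6); o=robot.observe()
print(hit,'foot z est',.055+o['tool_pos'][2]-g2[2],o['tool_pos']-g2,o['ft_force']-f0,o['time'])
s=robot.grab_frame("scene");t=robot.grab_frame("top")
a=cv2.resize(t[100:200,228:338],None,fx=3.6,fy=3.6,interpolation=cv2.INTER_CUBIC);b=cv2.resize(s[140:240,185:295],None,fx=3.6,fy=3.6,interpolation=cv2.INTER_CUBIC)
cv2.imwrite("pics/c5.png",np.hstack([a,b]))
E
```

```text
in False
[-2.25799570e-04 -5.62713840e-06 -1.14433194e-04] [-2.97911706 -0.38048329 -5.38432881]
True foot z est 0.0596759854207356 [ 5.95256878e-07 -3.10930403e-05  4.67598542e-03] [4.39015373 0.46054524 7.28893035] 8.9917
```

View pics/c5.png

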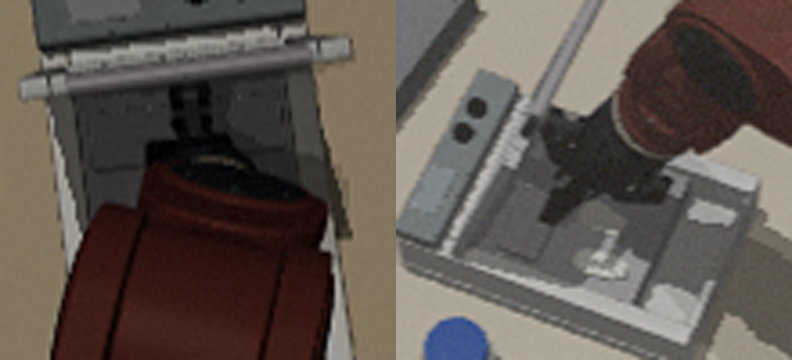

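The cover was nudged further open, which is harmless. The foot touched at z = 59.7 mm, so it is on the plate behind the pieces. Now the wipe.

Run:
```python
from h import *
o=robot.observe();z=.0597+.0008
for x in(.082,.04,0,-.032):
    g,r=hold(x,0,z); h=robot.line_to(g,vel=.07,rotation=r,guard=25); o=robot.observe();print(x,h,(o['tool_pos']-g).round(4),o['ft_force'].round(1))
g,r=hold(-.03,0,.16);robot.line_to(g,vel=.12)
g,r=tcp(D([-.02,.16,.19]),DA);robot.move_pose(g,r)   # aside to the left for a clear look
o=robot.observe();print(o['time'],o['gripper_width'])
s=robot.grab_frame("scene");t=robot.grab_frame("top")
cv2.imwrite("pics/s3.png",s);cv2.imwrite("pics/t3.png",t)
a=cv2.resize(t[80:215,228:338],None,fx=3.6,fy=3.6,interpolation=cv2.INTER_CUBIC);b=cv2.resize(s[115:250,180:290],None,fx=3.6,fy=3.6,interpolation=cv2.INTER_CUBIC)
cv2.imwrite("pics/c6.png",np.hstack([a,b]))
```

```text
0.082 False [-0.0005  0.0001 -0.0006] [ 0.2  0.2 -1.4]
0.04 False [ 0.      0.     -0.0002] [ 0.2  0.  -3.2]
0 False [ 0.0003 -0.0001  0.0002] [ 0.5 -1.1 -3.2]
-0.032 False [ 0.0004 -0.0001  0.0003] [-0.7 -0.7 -2.3]
13.1083 0.015702361231279213
```

View pics/c6.png

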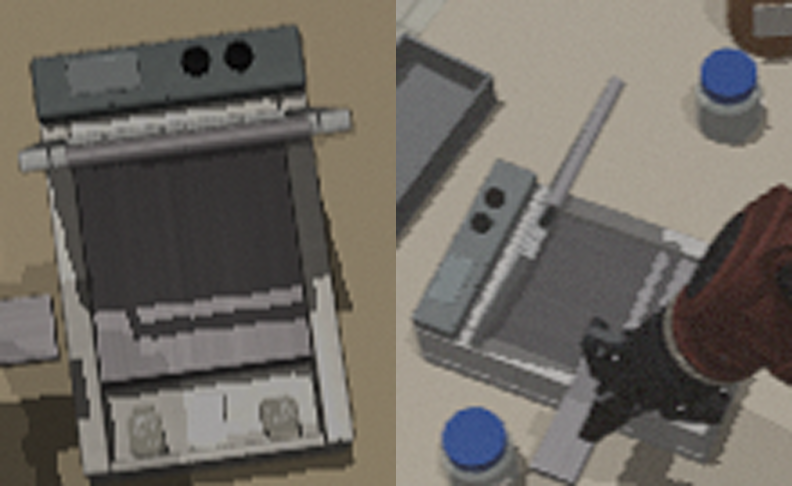

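The plate is clean. Two pieces lie in the trough at about (147,430) and (280,415), and a faint outline near (225,405) is likely the third; I'll check it with more contrast after setting the scraper down.

Run:
```python
from h import *
y=np.radians(-4.8);zax=rot(y,.45).as_matrix()[:,2]
g,r=tcp([.4272,.2923,.08],y);robot.move_pose(g,r)
g,r=tcp([.4272,.2923,.008],y);robot.line_to(g,vel=.1)
g,r=tcp([.4272,.2923,-.004],y);h=robot.line_to(g,vel=.02,guard=4);o=robot.observe();print(h,o['tool_pos'][2]-g[2]-.004,o['ft_force'])
robot.set_gripper(.085)
p=robot.observe()['tool_pos'];robot.line_to(p-.14*zax,vel=.15)
robot.line_to(p-.14*zax+[0,0,.15],vel=.2)
o=robot.observe();print(o['time'],o['gripper_width'],o['ft_force'])
s=robot.grab_frame("scene");t=robot.grab_frame("top")
cv2.imwrite("pics/s4.png",s);cv2.imwrite("pics/t4.png",t)
a=t[165:212,240:335].astype(float);a=np.clip((a-a.min())*1.0,0,255).astype(np.uint8)
cl=cv2.createCLAHE(4,(4,4));A=cv2.resize(cl.apply(cv2.cvtColor(a,cv2.COLOR_BGR2GRAY)),None,fx=4,fy=4,interpolation=cv2.INTER_CUBIC)
b=s[165:240,225:290];B=cv2.resize(cl.apply(cv2.cvtColor(b,cv2.COLOR_BGR2GRAY)),(380,438),interpolation=cv2.INTER_CUBIC)
C=cv2.resize(t[205:265,140:220],(380,285),interpolation=cv2.INTER_CUBIC)
o=np.zeros((500,770,3),np.uint8);o[:188,:380]=A[...,None];o[200:485,:380]=C;o[:438,385:765]=B[...,None]
cv2.imwrite("pics/c7.png",o)
```

```text
True -0.00041210225463494607 [1.36133051 1.49215905 2.39644737]
18.0 0.08481885906964903 [ 0.50144841 -0.01633453 -0.86659418]
```

View pics/c7.png

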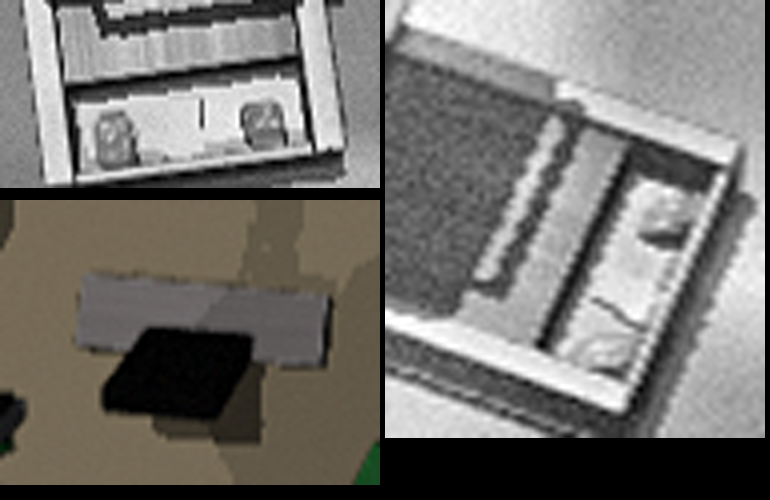

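The enhanced crop shows three pieces in the trough: two at (115,135) and (262,120), and the middle one lit white with its edge at (202,112). The plate is clear and the scraper stands on its foot. Now the cover: I'll locate the bar and check reach.

Run:
```python
from e import *
from scipy.optimize import brentq
t=cv2.imread('pics/t4.png');s=cv2.imread('pics/s4.png')
g=cv2.cvtColor(t,cv2.COLOR_BGR2GRAY)
for c in(265,280,295): print(c,g[108:130,c].tolist())
def P(th,y=0):return D([.13-.275*np.cos(th),y,.08+.275*np.sin(th)])
for th in(1.2,1.25,1.3,1.35,1.4): print(th,proj('top',[P(th)]).round(1),proj('scene',[P(th,.058),P(th,-.058)]).round(1).tolist())
for th in(1.3,1.4):
  for h in(0,.08):
    T=rot(DA,0);print(th,h,robot.ik(P(th)+[0,0,.054+h],rpy(T)))
print(robot.ik(D([-.1,.1,.5]),rpy(rot(DA,0))))
```

```text
265 [62, 37, 16, 39, 106, 142, 139, 125, 113, 107, 73, 77, 102, 106, 77, 54, 33, 35, 43, 44, 43, 45]
280 [15, 42, 106, 144, 142, 125, 117, 112, 73, 77, 102, 105, 76, 57, 39, 30, 37, 45, 45, 46, 46, 43]
295 [60, 102, 141, 121, 90, 79, 71, 76, 100, 104, 79, 59, 40, 26, 36, 45, 43, 44, 44, 42, 44, 44]
1.2 [[279.7 125.3]] [[228.4, 171.6], [244.3, 140.8]]
1.25 [[278.8 118.1]] [[224.2, 169.3], [240.3, 138.5]]
1.3 [[277.9 110.9]] [[219.9, 167.1], [236.2, 136.4]]
1.35 [[277.  103.7]] [[215.6, 165.0], [232.0, 134.3]]
1.4 [[276.1  96.5]] [[211.3, 163.0], [227.8, 132.4]]
1.3 0 [ -8.40210122  15.91465555  26.7200256  100.80537004   0.
  74.19789878]
1.3 0.08 [ -8.40210122  22.13686481  43.14391752 111.00705272   0.
  74.19789878]
1.4 0 [ -7.75949815  21.72248379  34.37057309 102.6480893    0.
  74.84050185]
1.4 0.08 [ -7.75949815  29.81259183  53.82776492 114.01517309   0.
  74.84050185]
[ -1.67398848  -5.68328506  15.07414379 110.75742885   0.
  80.92601152]
```

Run:
```python
from e import *
def P(th,y=0):return D([.13-.275*np.cos(th),y,.08+.275*np.sin(th)])
R=rpy(rot(DA,0));th=1.25
robot.move_pose(D([-.1,.1,.5]),R)
robot.move_pose(P(th)+[0,0,.054+.08],R)
h=robot.line_to(P(th)+[0,0,.054],vel=.08,guard=8);o=robot.observe();print(h,o['tool_pos']-P(th),o['time'])
robot.set_gripper(0);o=robot.observe();print(o['gripper_width'],o['gripper_force'],o['ft_force'],o['time'])
cv2.imwrite("pics/s5.png",robot.grab_frame("scene"))
```

```text
False [7.39530524e-05 2.46882937e-05 5.47267714e-02] 21.0
0.009915185605309691 58.43947470188141 [-2.32054546 -0.09080896  2.68427699] 21.675
```

Run:
```python
from e import *
def P(th,y=0):return D([.13-.275*np.cos(th),y,.08+.275*np.sin(th)])
f0=robot.observe()['ft_force']
for th in np.arange(1.2,.55,-.05):
    h=robot.line_to(P(th)+[0,0,.054],vel=.1,guard=30);o=robot.observe()
    print(round(th,2),h,(o['ft_force']-f0).round(1),round(o['gripper_width'],4),round(o['time'],1))
    if h or np.linalg.norm(o['ft_force']-f0)>30:break
t=robot.grab_frame("top");s=robot.grab_frame("scene");cv2.imwrite("pics/c8.png",np.hstack([cv2.resize(t[80:230,218:348],None,fx=3,fy=3),cv2.resize(s[110:260,175:305],None,fx=3,fy=3)]))
```

```text
1.2 False [-0.9  0.3 -0.2] 0.0095 22.0
1.15 False [-2.9 -0.1  3.6] 0.0098 22.3
1.1 False [-3.6 -0.1  2.7] 0.0094 22.6
1.05 False [-3.1 -1.8  1.7] 0.0097 22.9
1.0 False [-2.2 -1.8 -0.9] 0.0099 23.1
0.95 False [-0.9 -2.1 -1.6] 0.0102 23.4
0.9 False [ 3.  -3.2 -6.6] 0.0098 23.7
0.85 False [ 4.8 -3.6 -6.2] 0.0101 24.0
0.8 False [ 2.1 -5.2 -5.4] 0.01 24.3
0.75 False [-0.7 -5.3 -3.9] 0.0095 24.6
0.7 False [-0.7 -5.4 -3.3] 0.0098 24.8
0.65 False [ 2.7 -4.7 -5.8] 0.0098 25.1
0.6 False [ 0.5 -5.  -6.1] 0.0099 25.4
```

View pics/c8.png

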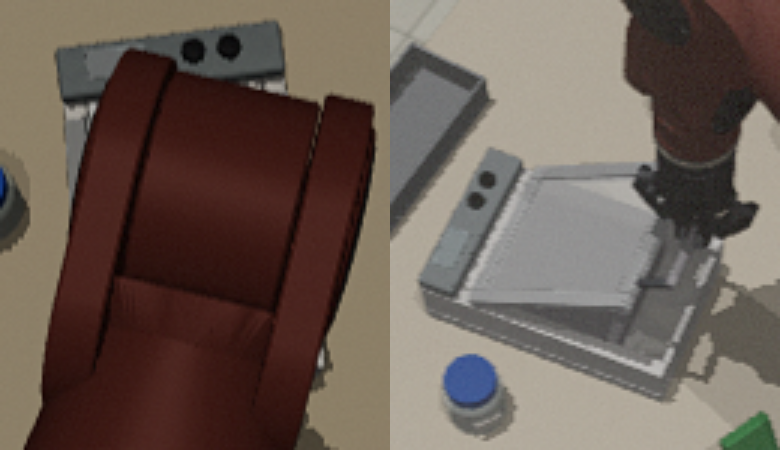

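The scene view shows the cover half lowered with the bar still in the fingers. I've now used all 10 views, so I'll continue with force and pixel checks only.

Run:
```python
from e import *
def P(th,y=0):return D([.13-.275*np.cos(th),y,.08+.275*np.sin(th)])
f0=robot.observe()['ft_force']
for th in np.r_[np.arange(.55,.07,-.05),.05]:
    h=robot.line_to(P(th)+[0,0,.054],vel=.1,guard=30);o=robot.observe()
    print(round(th,2),h,(o['ft_force']-f0).round(1),round(o['gripper_width'],4))
    if h:break
else:
    f1=robot.observe()['ft_force']
    h=robot.line_to(P(0)+[0,0,.054-.012],vel=.02,guard=14);o=robot.observe()
    print('shut',h,'bar z',o['tool_pos'][2]-.054,(o['ft_force']-f1).round(1),o['time'])
```

```text
0.55 False [1.  1.4 1.2] 0.0097
0.5 False [ 3.9  1.4 -0.4] 0.0098
0.45 False [ 1.2  0.7 -0.6] 0.0096
0.4 False [ 2.2  1.6 -0.6] 0.01
0.35 False [ 2.3  2.7 -0.8] 0.0097
0.3 False [ 2.   3.3 -1.8] 0.0099
0.25 False [ 0.5  4.  -0.7] 0.01
0.2 False [ 1.8  4.9 -1.5] 0.0099
0.15 False [-0.4  4.7 -1.3] 0.0102
0.1 False [-2.2  6.8  0. ] 0.0099
0.05 False [-1.5  7.4 -1.6] 0.0101
shut True bar z 0.08130533168136811 [ 3.6 -1.   9.5] 29.3833
```

Run:
```python
from e import *
p=robot.observe()['tool_pos'];f=robot.observe()['ft_force']
h=robot.line_to(p-[0,0,.002],vel=.01,guard=15);o=robot.observe();print(h,o['tool_pos']-p,o['ft_force']-f)
robot.set_gripper(.032);o=robot.observe();print(o['gripper_width'],o['tool_pos']-p,o['ft_force'])
q=o['tool_pos'];robot.line_to(q+[0,0,.12],vel=.1);o=robot.observe();print(o['ft_force'],o['time'])
robot.move_pose(D([-.05,.28,.42]),rpy(rot(DA,0)))
robot.pause(.3);t=robot.grab_frame("top");s=robot.grab_frame("scene")
cv2.imwrite("pics/t6.png",t);cv2.imwrite("pics/s6.png",s);g=cv2.cvtColor(t,cv2.COLOR_BGR2GRAY)
t0=cv2.cvtColor(cv2.imread("pics/t4.png"),cv2.COLOR_BGR2GRAY)
for th in(0,.03,.06,.1):
    print(th,proj('top',[D([.13-.275*np.cos(th),0,.08+.275*np.sin(th)])]).round(1),proj('scene',[D([.13-.275*np.cos(th),0,.08+.275*np.sin(th)])]).round(1))
print(g[200:232,289].tolist()); print(t0[200:232,289].tolist())
for nm,P,Q,n,k in(('top free edge',(-.102,.09,.084),(-.102,-.09,.084),'top',t),('top barfar',(-.139,.05,.08),(-.139,-.05,.08),'top',t),('scene barnear',(-.145,.05,.086),(-.145,-.05,.086),'scene',s)):
    A,B,r,m=edge(n,k,D(P),D(Q),w=4);print(nm,iD(A).round(4),iD(B).round(4),r,m)
# other things unmoved: image difference outside dryer/arm vs first frame
d=cv2.absdiff(cv2.imread('pics/top0.png'),t).max(2)
for nm,(u,v) in dict(jarL=(210,143),jarR1=(391,146),jarR2=(406,208),ambL=(135,120),ambR=(443,135),beak=(120,198),scr=(182,235)).items():
    print(nm,np.median(d[v-18:v+18,u-18:u+18]),(d[v-18:v+18,u-18:u+18]>50).mean().round(3))
```

```text
False [ 2.93016507e-04 -4.88875805e-05 -4.83213206e-05] [-7.84752202  0.95883399  3.60739713]
0.03220417609472923 [ 0.00062193 -0.00014726 -0.00135018] [ 0.47270643  0.0447197  -0.10669396]
[-0.59698842  0.07230273  0.77464207] 31.425
0 [[290.1 224.6]] [[288.9 215. ]]
0.03 [[290.1 224.3]] [[289.  213.9]]
0.06 [[290.1 223.9]] [[288.9 212.7]]
0.1 [[290.1 223.2]] [[288.8 211.1]]
[116, 152, 151, 153, 155, 157, 138, 76, 39, 48, 59, 66, 63, 62, 60, 59, 81, 103, 102, 100, 100, 111, 104, 81, 108, 113, 73, 93, 125, 100, 61, 62]
[138, 140, 140, 124, 117, 136, 125, 75, 35, 42, 50, 56, 54, 52, 79, 110, 109, 106, 106, 109, 107, 107, 106, 107, 107, 106, 107, 107, 107, 106, 108, 108]
top free edge [-0.1019  0.09    0.084 ] [-0.1013 -0.09    0.084 ] 0.14938855 30
top barfar [-0.144   0.0501  0.08  ] [-0.1458 -0.0498  0.08  ] 0.8052087 30
scene barnear [-0.1519  0.0505  0.086 ] [-0.1527 -0.0493  0.086 ] 0.1487621 15
jarL 3.0 0.0
jarR1 17.0 0.0
jarR2 17.0 0.0
ambL 7.0 0.011
ambR 8.0 0.0
beak 60.0 0.571
scr 19.0 0.069
```

Run:
```python
from e import *
R=rpy(rot(DA,0));b=D([-.145,0,.086])
robot.move_pose(b+[0,0,.073+.06],R);robot.set_gripper(0)
h=robot.line_to(b+[0,0,.073-.004],vel=.03,guard=12);o=robot.observe();print(h,'bar top z',o['tool_pos'][2]-robot.tip_reach,o['ft_force'])
p=o['tool_pos'];robot.line_to(p+[0,0,.15],vel=.12);robot.move_pose(D([-.12,-.12,.45]),R);robot.pause(.3)
t=robot.grab_frame("top");s=robot.grab_frame("scene");print(robot.observe()['time'])
for n,k,z in(('top',t,'top0'),('scene',s,'scene0')):
    d=cv2.absdiff(cv2.imread(f'pics/{z}.png'),k).max(2)
    pts=dict(beak=(120,198),jarL=(210,143),scr=(182,235)) if n=='top' else dict(beak=(202,320),scr=(250,295),jarL=(203,240))
    for nm,(u,v) in pts.items(): print(n,nm,np.median(d[v-15:v+15,u-15:u+15]),(d[v-15:v+15,u-15:u+15]>50).mean().round(3))
for k in('top0','t4'):print(k,cv2.imread(f'pics/{k}.png')[198,105:140,1].tolist())
print(t[198,105:140,1].tolist())
fm=[(.02,.068,.014),(.02,-.068,.014),(-.02,.068,.014)]
for k,im in(('0',cv2.imread('pics/top0.png')),('now',t)):
    W=lambda p:np.array([.4272,.2923,0])+Ro.from_euler('z',-4.8,degrees=True).apply(p)
    A,B,r,m=edge('top',im,W(fm[0]),W(fm[1]),w=4);print(k,A.round(4),B.round(4),r)
```

```text
True bar top z 0.08585501054216932 [-1.10220715 -0.8288466   5.42176159]
39.275
top beak 40.0 0.087
top jarL 46.0 0.184
top scr 30.0 0.232
scene beak 15.0 0.0
scene scr 15.0 0.002
scene jarL 15.0 0.0
top0 [61, 62, 62, 62, 62, 61, 62, 61, 62, 60, 60, 61, 68, 90, 90, 90, 89, 89, 88, 89, 88, 89, 91, 110, 78, 81, 80, 81, 80, 81, 67, 42, 77, 35, 34]
t4 [66, 65, 65, 64, 66, 64, 67, 65, 65, 66, 68, 65, 72, 97, 93, 91, 92, 93, 94, 93, 93, 92, 97, 119, 81, 84, 84, 86, 85, 87, 73, 47, 83, 35, 36]
[96, 94, 91, 94, 94, 94, 94, 94, 95, 97, 97, 95, 106, 135, 134, 132, 133, 134, 131, 135, 133, 132, 136, 164, 116, 121, 121, 122, 121, 123, 101, 68, 115, 55, 54]
0 [0.4568 0.358  0.014 ] [0.4387 0.2232 0.014 ] 0.3174901
now [0.4596 0.3576 0.014 ] [0.4401 0.223  0.014 ] 0.59631354
```

The bar's top is at 85.9 mm against 86 expected, so the cover is fully shut. The beaker, jar and scraper haven't moved; the pixel differences are only brightness.

```bash
python3 -c "
from plant import robot
print(robot.job_done())"
```

```text
the job is handed in; nothing more can be done
None
```

I wiped the pieces off the plate into the trough, stood the scraper back on its foot, lowered the cover until it was fully shut, and handed the job in at about 39 s; two pieces were plain in the trough and the third only by its outline, and the gripper nudged the cover slightly further open on the way in.

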